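# Tip the weighed chestnuts into the customer's punnet and re-zero the scale

## Task

Pick up the metal scoop of weighed chestnuts from the shop scale by its red handle, keeping it level so that none fall, and tip it nose-down over the wooden punnet so that all five chestnuts slide out over its open edge into the punnet. Then set the empty scoop gently back, flat in the middle of the scale's weighing plate, and after that push the green tare key all the way down and let it go. Leave the jar, the tin and the gourd standing where they are.

Things in the scene. Friction and masses are not known exactly. Their poses are not given: they have to be found in the camera images.
- scale: White shop scale, fixed to the counter (it cannot be moved). Origin: on the counter, under the centre of its dark steel weighing plate. The plate is 220 (x) by 260 (y) mm, flat, its top 90 mm above the origin. A white key ledge 85 mm deep, its top 66 mm high, runs along the plate's -x side (the robot's side), to x = -195 mm.
- tare_top (a point): Centre of the top of the round green tare key, 28 mm across, on the scale's key ledge. It is pushed straight down; spring-loaded, 5 N takes it all the way.
- tare (a joint): Travel of the tare key: 0 released, 0.006 m fully down; it springs back.
- scoop: Aluminium weighing scoop, loose, about 0.25 kg, standing on the scale's plate. Origin: centre of the underside of its flat floor, which is 180 (x) by 156 (y) mm and 3 mm thick. Lips 40 mm high stand on the -x, -y and +y sides; the +x side is the open edge, 90 mm from the origin.
- scoop_grip (a point): The place to grip the scoop: on its red handle, straight above the middle of the floor, 85 mm above its underside; axes as the scoop's. The handle is a straight level bar along x, 12 mm wide (y) and 20 mm high (z), at y = 0, from x = -90 mm, where a post joins it to the rear lip, to its free end at x = +40 mm. Below it is open space down to the chestnuts, which reach at most 27 mm above the scoop's underside while lying in it; the scoop balances nearly under this point.
- crate: Open-topped wooden punnet, fixed to the counter (it cannot be moved), 250 (x) by 190 (y) by 80 mm high outside, walls and floor 6 mm. Origin: centre of its underside.
- nut0_mid (a point): Middle of one of the five brown chestnuts, 31 mm across and 23 mm high with a flat pale base, 16 g, lying in the scoop at the start. They slide rather than roll; tipping the scoop 60 to 70 degrees nose-down empties it.
- nut1_mid (a point): Middle of one of the five brown chestnuts, 31 mm across and 23 mm high with a flat pale base, 16 g, lying in the scoop at the start. They slide rather than roll; tipping the scoop 60 to 70 degrees nose-down empties it.
- nut2_mid (a point): Middle of one of the five brown chestnuts, 31 mm across and 23 mm high with a flat pale base, 16 g, lying in the scoop at the start. They slide rather than roll; tipping the scoop 60 to 70 degrees nose-down empties it.
- nut3_mid (a point): Middle of one of the five brown chestnuts, 31 mm across and 23 mm high with a flat pale base, 16 g, lying in the scoop at the start. They slide rather than roll; tipping the scoop 60 to 70 degrees nose-down empties it.
- nut4_mid (a point): Middle of one of the five brown chestnuts, 31 mm across and 23 mm high with a flat pale base, 16 g, lying in the scoop at the start. They slide rather than roll; tipping the scoop 60 to 70 degrees nose-down empties it.
- jar: Bystander: amber jar with a brass lid, 58 mm across, 85 mm high, loose, standing between scale and punnet. Origin: centre of its underside.
- tin: Bystander: shut tin with a pale metal top and a blue label, 60 mm across, 65 mm high, loose, standing between scale and punnet. Origin: centre of its underside.
- gourd: Bystander: small light-brown dried gourd, 72 mm across, 107 mm high, loose, standing between scale and punnet. Origin: centre of its underside.
Things that resemble listed ones, but are neither listed nor needed, are in the scene too. What is meant by the scoop is not purple, and is the smaller of those in its own colour.

How it is judged (in metres and radians):
On the way, in this order (a step that is already met when the one before it is completed fails the run):
1. The scoop is lifted 30 mm clear of the scale with all five chestnuts aboard (z of scoop_grip in the frame of scale above 0.205 m and x of nut0_mid in the frame of scoop_grip between -0.095 and 0.095 m and y of nut0_mid in the frame of scoop_grip between -0.08 and 0.08 m and z of nut0_mid in the frame of scoop_grip between -0.085 and -0.035 m and x of nut1_mid in the frame of scoop_grip between -0.095 and 0.095 m and y of nut1_mid in the frame of scoop_grip between -0.08 and 0.08 m and z of nut1_mid in the frame of scoop_grip between -0.085 and -0.035 m and x of nut2_mid in the frame of scoop_grip between -0.095 and 0.095 m and y of nut2_mid in the frame of scoop_grip between -0.08 and 0.08 m and z of nut2_mid in the frame of scoop_grip between -0.085 and -0.035 m and x of nut3_mid in the frame of scoop_grip between -0.095 and 0.095 m and y of nut3_mid in the frame of scoop_grip between -0.08 and 0.08 m and z of nut3_mid in the frame of scoop_grip between -0.085 and -0.035 m and x of nut4_mid in the frame of scoop_grip between -0.095 and 0.095 m and y of nut4_mid in the frame of scoop_grip between -0.08 and 0.08 m and z of nut4_mid in the frame of scoop_grip between -0.085 and -0.035 m), for 0.1 s.
2. The scoop is tipped at least 17 degrees nose-down (open edge lowest), its handle within 250 mm of the punnet's middle (horizontally) (angle between scoop_grip's own x axis and vertical above 1.87 rad and horizontal distance between scoop_grip and crate below 0.25 m), for 0.05 s.
3. All five chestnuts are in the punnet (x of nut0_mid in the frame of crate between -0.125 and 0.125 m and y of nut0_mid in the frame of crate between -0.095 and 0.095 m and z of nut0_mid in the frame of crate between 0 and 0.08 m and x of nut1_mid in the frame of crate between -0.125 and 0.125 m and y of nut1_mid in the frame of crate between -0.095 and 0.095 m and z of nut1_mid in the frame of crate between 0 and 0.08 m and x of nut2_mid in the frame of crate between -0.125 and 0.125 m and y of nut2_mid in the frame of crate between -0.095 and 0.095 m and z of nut2_mid in the frame of crate between 0 and 0.08 m and x of nut3_mid in the frame of crate between -0.125 and 0.125 m and y of nut3_mid in the frame of crate between -0.095 and 0.095 m and z of nut3_mid in the frame of crate between 0 and 0.08 m and x of nut4_mid in the frame of crate between -0.125 and 0.125 m and y of nut4_mid in the frame of crate between -0.095 and 0.095 m and z of nut4_mid in the frame of crate between 0 and 0.08 m), for 0.2 s.
4. The scoop stands flat on the weighing plate, its middle within 40 mm (x) and 50 mm (y) of the plate's middle, let go (all of step 3 and x of scoop_grip in the frame of scale between -0.04 and 0.04 m and y of scoop_grip in the frame of scale between -0.05 and 0.05 m and z of scoop_grip in the frame of scale between 0.169 and 0.181 m and angle between scoop_grip's own z axis and vertical below 0.08 rad and contact force between the fingers and scoop below 0.1 N), for 0.2 s.
5. The tare key is pushed down at least 4.5 mm (value of joint tare above 0.0045 m), for 0.05 s.
At the end, for the whole second after the job is handed in: All five chestnuts lie inside the punnet, below its rim; the scoop stands flat (within 0.08 rad, floor within 6 mm of the plate) on the weighing plate, its middle within 40 mm (plate's x) and 50 mm (plate's y) of the plate's middle; the tare key is released (under 2 mm) (all of step 3 and x of scoop_grip in the frame of scale between -0.04 and 0.04 m and y of scoop_grip in the frame of scale between -0.05 and 0.05 m and z of scoop_grip in the frame of scale between 0.169 and 0.181 m and angle between scoop_grip's own z axis and vertical below 0.08 rad and value of joint tare below 0.002 m); the robot touches nothing.
It fails at once if The jar, the tin or the gourd is pushed more than 30 mm or tipped over (distance of any of jar, tin, gourd from where it was at the start of the episode above 0.03 m or angle between any of jar, tin, gourd's own z axis and vertical above 0.4 rad).
It fails at once if The scoop is tipped sideways over a lip (more than 0.6 rad) (angle between scoop_grip's own y axis and vertical below 0.97 rad or angle between scoop_grip's own y axis and vertical above 2.17 rad).
It fails at once if The scoop is dropped (falls out of the fingers faster than 0.6 m/s, about 20 mm) (linear speed of scoop above 0.6 m/s and contact force between the fingers and scoop below 0.1 N).
It fails at once if The scoop is slammed onto the scale (over 60 N) (contact force between scoop and scale above 60 N).
It also fails if it takes over 64 s, if anything falls off the work surface, if the arm or the gripper's body presses on something with over 40 N, if the wrist force passes 120 N, or if a joint passes its speed limit or range.

## Robot

A 6-joint arm with a two-finger parallel gripper is mounted at the origin on the work surface. World frame = base frame: x ahead of the robot, y to its left, z up, the work surface at z = 0. Lengths are in mm, angles in rad, forces in N, time in s.
With the tool pointing down it reaches from about 275 to 1000 mm from the base axis. Payload 8.4 kg.
Tool frame: the origin (TCP) lies on the centre line of the jaws, within the pads' length; the fingertips stand r.tip_reach ahead of it and the grasp point (between the pads) lies 11 mm behind it (r.tip_reach is the distance from the TCP to the fingertips, in mm); z points along the fingers, y is the line along which they close (so a half turn about z gives the same grasp; the last joint's range is limited). The gripper opens to 85 mm and grips with 20 to 120 N. Pads are 22 mm wide; open, the fingers measure 114 mm over their backs; the gripper's body (76 mm by 85 mm) begins 54 mm behind the grasp point. The pads swing forward as they close: fully open they stand 13 mm farther back than shut.
Start: joints at [-1.219, 0.353, 1.633, -0, 1.155, -0.002], TCP at [216.539, -586.292, 239.281] pointing down, gripper open.
Joint ranges: [-2.63, 2.63], [-0.92, 2.1], [0.06, 2.66], [-1.3, 4.44], [0, 2.69], [-3.02, 3.02]. Speed limits (rad/s): [2.22, 2.22, 2.79, 3.14, 3.14, 3.14].

## Interface

Orientations are given as [roll, pitch, yaw] about the fixed x, y, z axes, in that order (R = Rz(yaw) Ry(pitch) Rx(roll)).
In Python, from rig import r gives the robot as it stands.
- The arm moves only by the tool carry_out, never from a script. Its argument "targets" is a list of rows, each an object with "dp": the shift along the tool's x, y, z in mm, a list of three; "yaw": the turn about the tool's z in degrees. A call has 1 to 12 rows; each row is the pose to reach, as a shift and turn from the pose commanded when the call began, along the tool's axes at that moment; what a row does not reach only later rows make up. A row lasts 1/8 s, in which the tool goes at most 62.5 mm and 10.7 degrees, less where a joint would pass 70% of its speed; a pose out of reach is approached as far as the arm can. A call with a gripper value outside its range is refused whole. "fingers" is the opening, from -1 (shut) to 1 (fully open), so that 0 is half open, set as the call begins (left out, the last holds). The fingers move at their own pace and stop on an object; "grip_force" is the grip in N (left out, the last holds). Time passes only in rows, so rows that repeat a pose let the fingers close. It gives the time, the measured TCP pose, the force, the opening and the grip force at its end, in the units of the state.
- r.sense(): the state, without advancing time (a new reading comes with each control period).
- r.grab_frame(name): name is "side" or "top" or "wrist"; returns the picture (420x560x3 uint8, red, green, blue); there is no depth.
- r.get_calibration(name): a dict with "fx", "fy", "cx", "cy" (pixels), "dist_coeffs" ([k1, k2, p1, p2, k3] as OpenCV has them; the pictures are not rectified), "rvec" (rotation vector, rad) and "tvec" (3), from world to camera coordinates, as OpenCV has them. Camera axes: x right, y down, z forward; pixel columns grow to the right and rows downward; lengths in mm; the calibration is good to about 2 mm. A picture is of the moment at which its call begins: read the wrist's pose just before it. get_calibration takes no time and is no camera call; for the wrist camera it gives the pose at the moment of the call.
- r.sign_off(): hands the job in; it is judged then, once.
The state is a dict: "clock": time; "qpos": joint angles; "qvel": joint speeds; "joint_efforts": joint torques, N m; "eef_pos": TCP position; "tcp_rot": TCP orientation; "contact_force": force on the tool from outside, world axes, zero at the start; "wrist_torque": the same for the moment, N m; "opening": opening from 0.0 (shut) to 1.0 (fully open); "grasp_force": force on a finger pad.
Only numpy, scipy, OpenCV 4.12 (cv2) and the standard library are available. Lean on these libraries where they do the work, as an engineer would, in place of code of your own. Each camera call takes 0.05 s, during which the arm holds its last target. There are 200 camera calls.

## Working session

There is one attempt and no reset: what is moved stays moved. The work goes in short steps, Python scripts to look and compute and a tool call to move; the robot and the scene stay as the last step left them, time stands still between calls to the robot, and variables do not carry over. Pictures are saved under pics/ and viewed, at most 10 in all, crops included, and the job is handed in when it is done.

Besides the shell and the picture viewer there is one more tool, called after "Emit:" in YAML: its name, and indented under it one key for each argument. carry_out: Moves the arm, as the interface text tells. Its arguments: {"type":"object","properties":{"targets":{"type":"array","items":{"type":"object","properties":{"dp":{"type":"array","items":{"type":"number"}},"yaw":{"type":"number"}}}},"fingers":{"type":"number"},"grip_force":{"type":"number"}},"required":["targets"]}

```bash
ls; mkdir -p pics
python3 - <<'E'
from rig import r
import cv2
for n in("top","side"):
    cv2.imwrite(f"pics/{n}0.png",cv2.cvtColor(r.grab_frame(n),cv2.COLOR_RGB2BGR))
    print(n,r.get_calibration(n))
print(r.sense(),r.tip_reach)
E
```

```text
pics
top {'fx': 408.0133259978776, 'fy': 408.0133259978776, 'cx': 280.1870248591435, 'cy': 203.78795047562863, 'dist_coeffs': array([-0.1118581,  0.       ,  0.       ,  0.       ,  0.       ]), 'rvec': array([ 2.16584885, -2.17201081,  0.11839522]), 'tvec': array([-137.31312972,  628.91277158, 1102.48922167])}
side {'fx': 396.1180155221323, 'fy': 396.1180155221323, 'cx': 287.59709366313933, 'cy': 211.54236133967424, 'dist_coeffs': array([-0.01360289,  0.        ,  0.        ,  0.        ,  0.        ]), 'rvec': array([ 2.24274617, -0.11875797,  0.0852227 ]), 'tvec': array([-619.31438181,   54.69266055, 1231.83113637])}
{'clock': 0.1, 'qpos': array([-1.21938441e+00,  3.53584262e-01,  1.63408208e+00,  7.86226380e-06,
        1.15518387e+00, -2.41990128e-03]), 'qvel': array([ 0.00110235, -0.00133246, -0.00031053, -0.00045574,  0.0008864 ,
        0.00163985]), 'joint_efforts': array([ 2.47049120e-04, -6.06354690e+01, -3.42819107e+01,  6.94070150e-05,
        3.93959010e-03,  4.72186684e-05]), 'eef_pos': array([ 216.40336232, -585.88641199,  238.62383627]), 'tcp_rot': array([-3.14033511e+00, -1.02320950e-05,  3.53828628e-01]), 'contact_force': array([-0.11991508,  0.15782188, -1.20978213]), 'wrist_torque': array([-0.03816261,  0.0092269 , -0.05958758]), 'grasp_force': 0.0, 'opening': 1.002666452975758} 8.0
```

View pics/top0.png

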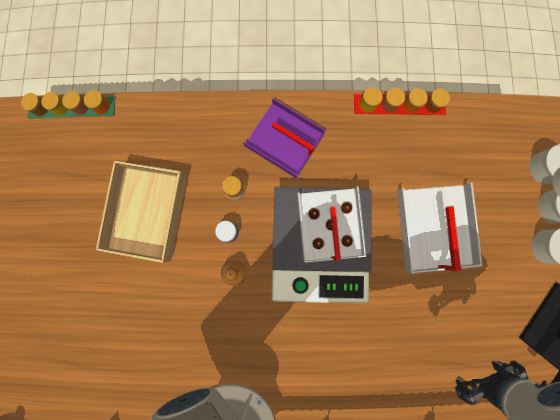

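View pics/side0.png

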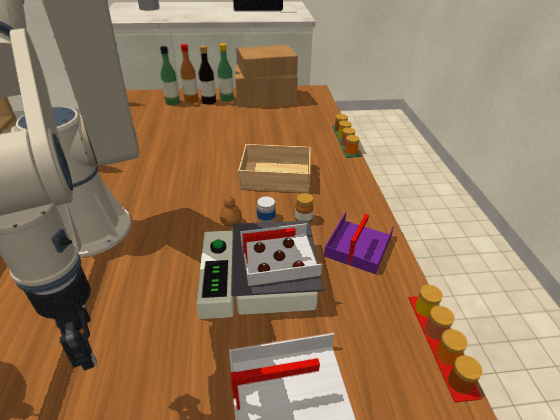

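Candidates for the scoop: the purple one at top (287,137), the large white/grey one at (440,228), and the smaller white/grey one on the scale with chestnuts at (333,225). The last fits: it is not purple, it is the smaller of its colour, and it stands on the plate. I'll confirm in one enlarged crop.

Run:
```python
import cv2
a=cv2.imread("pics/top0.png")
cv2.imwrite("pics/c1.png",cv2.resize(a[175:310,260:385],None,fx=4.4,fy=4.4,interpolation=cv2.INTER_CUBIC))
cv2.imwrite("pics/c2.png",cv2.resize(a[150:295,90:260],None,fx=4,fy=4,interpolation=cv2.INTER_CUBIC))
```

```text
(no output)
```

View pics/c1.png

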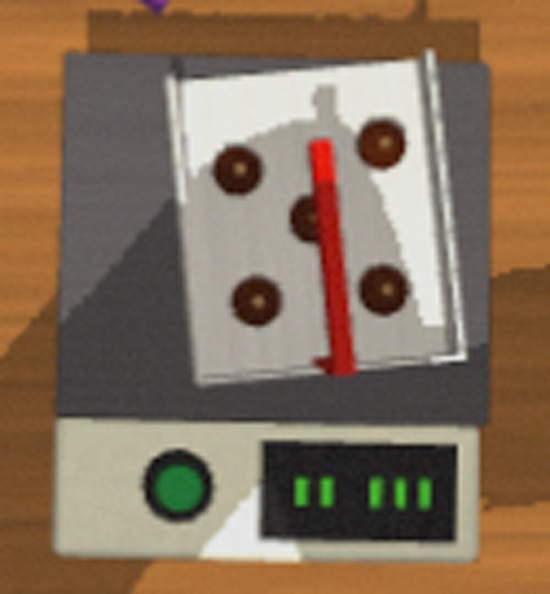

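View pics/c2.png

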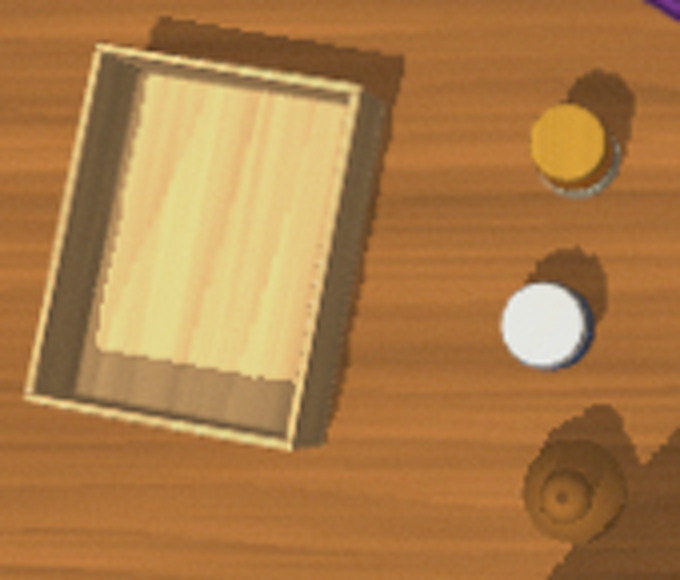

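The crop confirms it: the small scoop with five nuts, red handle from crop (320,142) to (342,375), the post at the near (-x) end and the open edge away from the robot. The tare key is at crop (179,487). The punnet rim corners in crop 2 are (98,47), (360,90), (293,447) and (28,397).

```bash
cat > h.py <<'E'
import numpy as np,cv2
from rig import r
def px2w(n,uv,z,c=None):
    c=c or r.get_calibration(n); K=np.array([[c['fx'],0,c['cx']],[0,c['fy'],c['cy']],[0,0,1]])
    u=cv2.undistortPoints(np.float64(uv).reshape(-1,1,2),K,c['dist_coeffs'])[:,0]
    R=cv2.Rodrigues(c['rvec'])[0]; o=-R.T@c['tvec']; d=np.c_[u,np.ones(len(u))]@R
    return o+d*((np.broadcast_to(z,len(u))-o[2])/d[:,2])[:,None]
E
python3 - <<'E'
from h import *
np.set_printoptions(precision=1,suppress=True)
f=lambda l,s,o:(np.array(l)+.5)/s+np.array(o)-.5
A=lambda l:f(l,4.4,(260,175)); B=lambda l:f(l,4,(90,150))
pl=px2w("top",A([(65,53),(490,65),(488,425),(55,418)]),90)
print("plate",pl,"front-mid",pl[:2].mean(0),np.linalg.norm(pl[0]-pl[1]))
print("ledge",px2w("top",A([(55,555),(478,560)]),66))
h=px2w("top",A([(321,142),(342,373)]),185);print("handle",h,np.linalg.norm(h[0]-h[1]),np.degrees(np.arctan2(*(h[0]-h[1])[[1,0]])))
print("rearlip",px2w("top",A([(200,383),(465,358)]),130))
print("floor front",px2w("top",A([(187,78),(425,60)]),93))
print("tare",px2w("top",A([(179,487)]),74))
c=px2w("top",B([(98,47),(360,90),(293,447),(28,397)]),80);print("crate",c,c.mean(0),[np.linalg.norm(c[i]-c[i-1]) for i in range(4)])
print("axis deg",np.degrees(np.arctan2(*(c[0]-c[3])[[1,0]])),np.degrees(np.arctan2(*(c[1]-c[2])[[1,0]])))
for n,p,z in(("jar",(568,142),85),("tin",(545,325),65),("gourd",(565,492),107)):print(n,px2w("top",B([p]),z))
E
```

```text
plate [[ 668.3 -123.6   90. ]
 [ 660.6 -381.6   90. ]
 [ 444.  -375.3   90. ]
 [ 450.  -117.3   90. ]] front-mid [ 664.5 -252.6   90. ] 258.09898214950636
ledge [[ 366.4 -116.8   66. ]
 [ 361.1 -373.3   66. ]]
handle [[ 604.6 -265.   185. ]
 [ 478.6 -274.6  185. ]] 126.35272564061353 4.366675989150851
rearlip [[ 471.7 -200.9  130. ]
 [ 484.9 -353.7  130. ]]
floor front [[ 652.5 -197.    93. ]
 [ 663.2 -341.2   93. ]]
tare [[ 407.6 -191.4   74. ]]
crate [[742.2 317.8  80. ]
 [710.6 133.3  80. ]
 [470.5 173.4  80. ]
 [502.4 357.4  80. ]] [606.4 245.5  80. ] [np.float64(243.0176522699971), np.float64(187.14129008152582), np.float64(243.41703300358307), np.float64(186.75027869760615)]
axis deg -9.379517400511961 -9.472215681012067
jar [[673.6  -9.2  85. ]]
tin [[552.2   7.5  65. ]]
gourd [[443.3 -11.6 107. ]]
```

```bash
cat >> h.py <<'E'
def plan(*ts):
    s=r.sense(); a=s['tcp_rot'][2]; p=s['eef_pos']
    for x,y,z,w in ts:
        d=np.array([x,y,z])-p; c,q=np.cos(a),np.sin(a)
        print("dp",np.round([c*d[0]+q*d[1], q*d[0]-c*d[1], -d[2]],1),"yaw",round(float((np.degrees(a)-w+180)%360-180),1))
def st():
    s=r.sense(); print(round(s['clock'],2),np.round(s['eef_pos'],1),np.round(np.degrees(s['tcp_rot']),1),"F",np.round(s['contact_force'],1),"T",np.round(s['wrist_torque'],2),round(s['opening'],3),round(s['grasp_force'],1))
E
python3 -c "
from h import *
plan((532,-271.4,260,4.7),(532,-271.4,168,4.7))"
```

```text
dp [ 405.  -185.7  -21.4] yaw 15.6
dp [ 405.  -185.7   70.6] yaw 15.6
```

Emit:
carry_out:
  targets:
    - {"dp":[20,-10,-22],"yaw":0}
    - {"dp":[70,-32,-22],"yaw":4}
    - {"dp":[120,-55,-22],"yaw":8}
    - {"dp":[170,-78,-22],"yaw":12}
    - {"dp":[220,-101,-22],"yaw":15.6}
    - {"dp":[270,-124,-22],"yaw":15.6}
    - {"dp":[320,-147,-22],"yaw":15.6}
    - {"dp":[365,-168,-22],"yaw":15.6}
    - {"dp":[395,-181,-22],"yaw":15.6}
    - {"dp":[405,-186,-22],"yaw":15.6}
    - {"dp":[405,-186,-22],"yaw":15.6}
    - {"dp":[405,-186,-22],"yaw":15.6}
  fingers: 1

```text
clock: 1.6
eef_pos: [531.3, -272.1, 261.6]
tcp_rot: [3.141, 0.0, 0.081]
contact_force: [-0.3, -0.6, 0.2]
opening: 1.003
grasp_force: 0.0
```

Run:
```python
from h import *
st()
c=r.get_calibration("wrist");print(c['rvec'],c['tvec'])
im=cv2.cvtColor(r.grab_frame("wrist"),cv2.COLOR_RGB2BGR)
cv2.imwrite("pics/w1.png",im)
R=cv2.Rodrigues(c['rvec'])[0]; print(R, -R.T@c['tvec'])
K=np.array([[c['fx'],0,c['cx']],[0,c['fy'],c['cy']],[0,0,1]])
ps=np.float64([[604.6,-265,185],[478.6,-274.6,185],[532,-271.4,185],[407.6,-191.4,74]])
print(cv2.projectPoints(ps,c['rvec'],c['tvec'],K,c['dist_coeffs'])[0][:,0])
```

```text
1.6 [ 531.3 -272.1  261.6] [180.    0.    4.6] F [-0.3 -0.6  0.2] T [-0.    0.02 -0.02] 1.003 0.0
[-2.15509743  1.9852431   0.2689621 ] [-314.51462555  448.34986093  535.18558263]
[[ 8.20330652e-02 -9.96629199e-01  9.03687522e-04]
 [-9.60461895e-01 -7.88139942e-02  2.67023037e-01]
 [-2.66051732e-01 -2.27726756e-02 -9.63689722e-01]] [ 598.81060718 -265.93060823  396.31732699]
[[275.81663123 119.32169174]
 [274.96411398 289.29912689]
 [276.47863788 223.657227  ]
 [200.85824685 289.56864595]]
```

View pics/w1.png

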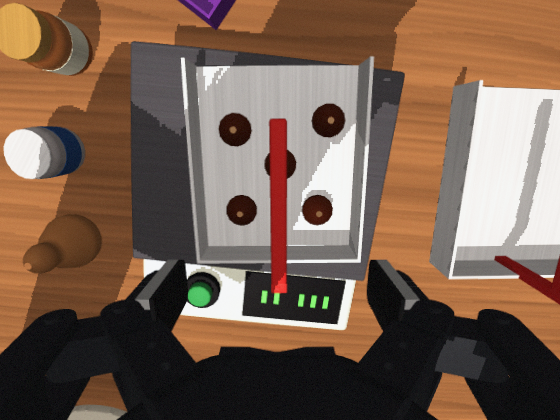

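The wrist view shows the handle from (278,119) to (280,291), about 3 px right of prediction, which puts it about 2 mm farther to -y. Now I descend and grip. I grip 35 mm behind the balance point so the scoop can pivot nose-down between the pads, since the tool itself can't pitch.

Emit:
carry_out:
  targets:
    - {"dp":[0.5,1.5,30],"yaw":-0.5}
    - {"dp":[0.5,1.5,60],"yaw":-0.5}
    - {"dp":[0.5,1.5,80],"yaw":-0.5}
    - {"dp":[0.5,1.5,90],"yaw":-0.5}
    - {"dp":[0.5,1.5,93.5],"yaw":-0.5}
    - {"dp":[0.5,1.5,93.5],"yaw":-0.5}
    - {"dp":[0.5,1.5,93.5],"yaw":-0.5}

```text
clock: 2.52
eef_pos: [533.1, -273.2, 168.6]
tcp_rot: [3.141, -0.001, 0.09]
contact_force: [0.4, -0.7, -0.2]
opening: 1.003
grasp_force: 0.0
```

Emit:
carry_out:
  targets:
    - {"dp":[0,0,0],"yaw":0}
    - {"dp":[0,0,0],"yaw":0}
    - {"dp":[0,0,0],"yaw":0}
    - {"dp":[0,0,0],"yaw":0}
    - {"dp":[0,0,0],"yaw":0}
    - {"dp":[0,0,0],"yaw":0}
    - {"dp":[0,0,0],"yaw":0}
    - {"dp":[0,0,0],"yaw":0}
  fingers: -1
  grip_force: 120

```text
clock: 3.52
eef_pos: [532.7, -273.0, 168.1]
tcp_rot: [3.141, -0.0, 0.09]
contact_force: [-1.2, 1.2, 5.2]
opening: 0.116
grasp_force: 118.3
```

Emit:
carry_out:
  targets:
    - {"dp":[0,0,-2],"yaw":0}
    - {"dp":[0,0,-4],"yaw":0}
    - {"dp":[0,0,-6],"yaw":0}
    - {"dp":[0,0,-8],"yaw":0}
    - {"dp":[0,0,-8],"yaw":0}
    - {"dp":[0,0,-8],"yaw":0}

```text
clock: 4.28
eef_pos: [532.6, -272.9, 175.7]
tcp_rot: [-3.142, 0.0, 0.09]
contact_force: [-0.1, -0.6, -4.4]
opening: 0.115
grasp_force: 117.2
```

Run:
```python
from h import *
st()
a=r.grab_frame("wrist")[:,:,::-1]; b=r.grab_frame("side")[:,:,::-1][180:330,180:380]
cv2.imwrite("pics/w2.png",np.hstack([cv2.resize(a,(400,300)),cv2.resize(b,(400,300),interpolation=cv2.INTER_CUBIC)]))
```

```text
4.28 [ 532.6 -272.9  175.7] [-180.     0.     5.2] F [-0.1 -0.6 -4.4] T [-0.    0.04  0.02] 0.115 117.2
```

View pics/w2.png

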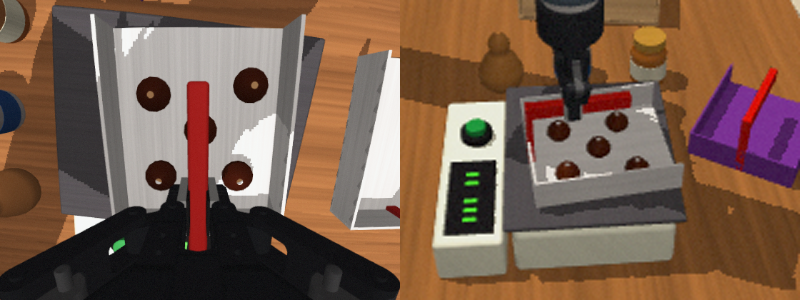

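The scoop carries its load and looks level, with all five nuts aboard. I'll lift it gently, and check for droop in the wrist view from the handle's front end.

```bash
cat >> h.py <<'E'
def hand():
    a=r.grab_frame("wrist").astype(int); m=(a[...,0]>90)&(a[...,1]<60)&(a[...,2]<60)&(abs(np.arange(560)-278)<30)
    ys,xs=np.nonzero(m); t=np.sort(ys)[10]; print("handle front row",t,"width",np.bincount(ys)[t+5:t+25].mean())
E
python3 -c "
from h import *
hand()"
```

```text
handle front row 9 width 0.35
```

Emit:
carry_out:
  targets:
    - {"dp":[0,0,-3],"yaw":0}
    - {"dp":[0,0,-9],"yaw":0}
    - {"dp":[0,0,-17],"yaw":0}
    - {"dp":[0,0,-26],"yaw":0}
    - {"dp":[0,0,-35],"yaw":0}
    - {"dp":[0,0,-44],"yaw":0}
    - {"dp":[0,0,-53],"yaw":0}
    - {"dp":[0,0,-62],"yaw":0}
    - {"dp":[0,0,-71],"yaw":0}
    - {"dp":[0,0,-79],"yaw":0}
    - {"dp":[0,0,-84],"yaw":0}
    - {"dp":[0,0,-85],"yaw":0}

```text
clock: 5.92
eef_pos: [532.7, -273.0, 261.1]
tcp_rot: [3.141, -0.0, 0.09]
contact_force: [-0.1, -0.7, -4.2]
opening: 0.112
grasp_force: 117.2
```

```bash
python3 -c "
from h import *
hand();st()"
```

```text
handle front row 36 width 0.0
5.97 [ 532.7 -272.9  261. ] [180.   -0.    5.2] F [-0.2 -0.3 -4.5] T [ 0.    0.07 -0.01] 0.114 117.2
```

```bash
cat >> h.py <<'E'
def hand():
    a=r.grab_frame("wrist").astype(int); m=((a[...,0]>90)&(a[...,1]<60)&(a[...,2]<60)).astype('uint8')
    n,l,s,_=cv2.connectedComponentsWithStats(m); i=1+s[1:,4].argmax(); x,y,w,h,A=s[i]; k=l==i
    print("handle bbox",x,y,w,h,"widths front/mid",k[y+3:y+10].sum(1).mean(),k[y+80:y+90].sum(1).mean()); return a
E
python3 -c "
from h import *
hand()
b=cv2.imread('pics/w2.png').astype(int)[:,:400]; m=((b[...,2]>90)&(b[...,1]<60)&(b[...,0]<60)).astype('uint8')
print(cv2.connectedComponentsWithStats(m)[2]*1.4)"
```

```text
handle bbox 262 114 31 238 widths front/mid 30.714285714285715 29.1
[[0.000000e+00 0.000000e+00 5.600000e+02 4.200000e+02 1.628886e+05]
 [2.380000e+01 0.000000e+00 1.400000e+00 1.400000e+00 1.400000e+00]
 [1.792000e+02 0.000000e+00 8.400000e+00 4.200000e+00 8.400000e+00]
 [1.904000e+02 0.000000e+00 1.400000e+00 2.800000e+00 2.800000e+00]
 [1.946000e+02 0.000000e+00 1.400000e+00 2.800000e+00 2.800000e+00]
 [2.800000e+01 2.800000e+00 4.200000e+00 4.200000e+00 4.200000e+00]
 [1.988000e+02 2.800000e+00 1.400000e+00 1.400000e+00 1.400000e+00]
 [2.030000e+02 4.200000e+00 1.400000e+00 1.400000e+00 1.400000e+00]
 [2.058000e+02 4.200000e+00 2.800000e+00 1.400000e+00 2.800000e+00]
 [2.114000e+02 4.200000e+00 4.200000e+00 2.800000e+00 4.200000e+00]
 [2.170000e+02 5.600000e+00 1.400000e+00 1.400000e+00 1.400000e+00]
 [2.352000e+02 5.600000e+00 5.600000e+00 4.200000e+00 8.400000e+00]
 [2.422000e+02 7.000000e+00 4.200000e+00 4.200000e+00 5.600000e+00]
 [2.548000e+02 7.000000e+00 1.400000e+00 1.400000e+00 1.400000e+00]
 [3.360000e+01 9.800000e+00 2.800000e+00 2.800000e+00 2.800000e+00]
 [2.478000e+
[... 5136 characters left out ...]
0e+00 1.400000e+00]
 [5.572000e+02 3.038000e+02 1.400000e+00 1.400000e+00 1.400000e+00]
 [4.144000e+02 3.108000e+02 1.400000e+00 1.400000e+00 1.400000e+00]
 [5.880000e+01 3.388000e+02 1.400000e+00 1.400000e+00 1.400000e+00]
 [0.000000e+00 3.458000e+02 1.400000e+00 1.400000e+00 1.400000e+00]
 [8.400000e+00 3.472000e+02 1.400000e+00 1.400000e+00 1.400000e+00]
 [6.720000e+01 3.472000e+02 1.400000e+00 1.400000e+00 1.400000e+00]
 [5.320000e+01 3.542000e+02 1.400000e+00 1.400000e+00 1.400000e+00]
 [2.660000e+01 3.682000e+02 1.400000e+00 1.400000e+00 1.400000e+00]
 [8.400000e+00 3.780000e+02 1.400000e+00 1.400000e+00 1.400000e+00]
 [1.400000e+00 3.822000e+02 1.400000e+00 1.400000e+00 1.400000e+00]]
```

No droop: the handle front end is at row 114 before and after. Now I carry it level over the bystanders to the punnet, accelerating gently.

Emit:
carry_out:
  targets:
    - {"dp":[1,-4.9,0],"yaw":0}
    - {"dp":[3.5,-17.7,0],"yaw":0}
    - {"dp":[7.7,-39.2,0],"yaw":1}
    - {"dp":[13.6,-69.7,0],"yaw":2}
    - {"dp":[20.5,-105,0],"yaw":3}
    - {"dp":[27.8,-142,0],"yaw":4.5}
    - {"dp":[34.7,-178,0],"yaw":6}
    - {"dp":[40.7,-208,0],"yaw":7}
    - {"dp":[45.5,-232.5,0],"yaw":8}
    - {"dp":[48.5,-248,0],"yaw":8.6}
    - {"dp":[50,-256,0],"yaw":9}
    - {"dp":[50.6,-259,0],"yaw":9}

```text
clock: 7.52
eef_pos: [559.5, -9.9, 260.7]
tcp_rot: [3.142, 0.0, -0.066]
contact_force: [0.5, -0.4, -3.8]
opening: 0.114
grasp_force: 117.5
```

```bash
python3 -c "
from h import *
st();hand();plan((586.7,248.8,261,-9.4))"
```

```text
7.53 [559.5  -9.9 260.7] [180.    0.   -3.8] F [ 0.5 -0.4 -3.8] T [-0.05  0.14 -0.02] 0.114 117.5
handle bbox 262 114 31 238 widths front/mid 30.714285714285715 29.1
dp [   9.9 -260.    -0.3] yaw 5.6
```

Emit:
carry_out:
  targets:
    - {"dp":[0.2,-4.9,0],"yaw":0}
    - {"dp":[0.7,-17.7,0],"yaw":0}
    - {"dp":[1.5,-39.2,0],"yaw":0.5}
    - {"dp":[2.7,-69.7,0],"yaw":1}
    - {"dp":[4,-105,0],"yaw":2}
    - {"dp":[5.4,-142,0],"yaw":3}
    - {"dp":[6.8,-178,0],"yaw":4}
    - {"dp":[8,-208,0],"yaw":4.6}
    - {"dp":[9,-233,0],"yaw":5}
    - {"dp":[9.5,-249,0],"yaw":5.4}
    - {"dp":[9.9,-257,0],"yaw":5.6}
    - {"dp":[9.9,-260,0],"yaw":5.6}

```text
clock: 9.07
eef_pos: [586.9, 248.3, 260.7]
tcp_rot: [3.141, 0.0, -0.165]
contact_force: [0.2, -1.0, -4.0]
opening: 0.112
grasp_force: 117.6
```

Emit:
carry_out:
  targets:
    - {"dp":[0,0,3],"yaw":0}
    - {"dp":[0,0,9],"yaw":0}
    - {"dp":[0,0,17],"yaw":0}
    - {"dp":[0,0,25],"yaw":0}
    - {"dp":[0,0,33],"yaw":0}
    - {"dp":[0,0,41],"yaw":0}
    - {"dp":[0,0,48],"yaw":0}
    - {"dp":[0,0,54],"yaw":0}
    - {"dp":[0,0,59],"yaw":0}
    - {"dp":[0,0,63],"yaw":0}
    - {"dp":[0,0,65],"yaw":0}
    - {"dp":[0,0,65],"yaw":0}

```text
clock: 10.58
eef_pos: [586.9, 248.3, 195.7]
tcp_rot: [3.142, 0.0, -0.165]
contact_force: [0.1, -0.1, -4.0]
opening: 0.116
grasp_force: 117.6
```

Run:
```python
from h import *
st()
a=hand()[:,:,::-1].astype('uint8'); b=r.grab_frame("side")[:,:,::-1][90:240,180:380]
cv2.imwrite("pics/w3.png",np.hstack([cv2.resize(a,(400,300)),cv2.resize(b,(400,300),interpolation=cv2.INTER_CUBIC)]))
```

```text
10.57 [586.9 248.3 195.7] [180.    0.   -9.4] F [ 0.1 -0.1 -4. ] T [-0.01  0.12 -0.05] 0.116 117.6
handle bbox 262 114 31 238 widths front/mid 30.714285714285715 29.0
```

View pics/w3.png

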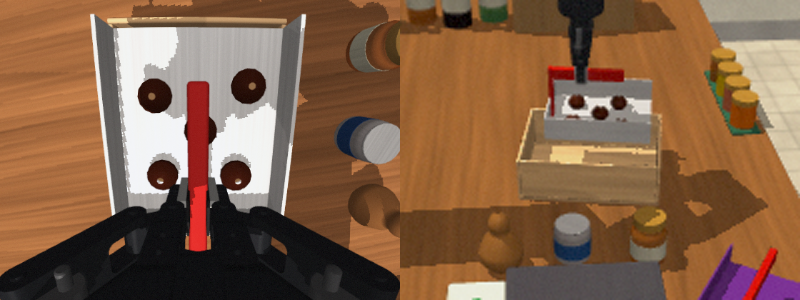

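All five nuts are aboard, the scoop is centred between the punnet's walls, and its nose is just short of the far rim. I lower it a little inside.

Emit:
carry_out:
  targets:
    - {"dp":[0,0,4],"yaw":0}
    - {"dp":[0,0,10],"yaw":0}
    - {"dp":[0,0,17],"yaw":0}
    - {"dp":[0,0,24],"yaw":0}
    - {"dp":[0,0,31],"yaw":0}
    - {"dp":[0,0,38],"yaw":0}
    - {"dp":[0,0,44],"yaw":0}
    - {"dp":[0,0,48],"yaw":0}
    - {"dp":[0,0,50],"yaw":0}
    - {"dp":[0,0,50],"yaw":0}

```text
clock: 11.92
eef_pos: [586.9, 248.3, 145.8]
tcp_rot: [3.142, 0.0, -0.165]
contact_force: [-0.6, 0.3, -3.5]
opening: 0.114
grasp_force: 117.6
```

Emit:
carry_out:
  targets:
    - {"dp":[0,0,0],"yaw":0}
    - {"dp":[0,0,0],"yaw":0}
    - {"dp":[0,0,0],"yaw":0}
  grip_force: 35

```text
clock: 12.3
eef_pos: [587.0, 248.3, 145.9]
tcp_rot: [-3.141, -0.0, -0.165]
contact_force: [0.1, 0.3, -4.1]
opening: 0.111
grasp_force: 117.6
```

```bash
python3 -c "
from h import *
st();hand()"
```

```text
12.3 [587.  248.3 145.9] [-180.    -0.    -9.4] F [ 0.1  0.3 -4.1] T [0.03 0.08 0.  ] 0.111 117.6
handle bbox 262 114 31 238 widths front/mid 30.714285714285715 29.1
```

Emit:
carry_out:
  targets:
    - {"dp":[2,0,0],"yaw":0}
    - {"dp":[5,0,0],"yaw":0}
    - {"dp":[8,0,0],"yaw":0}
  grip_force: 35
  fingers: -1

```text
clock: 12.72
eef_pos: [595.1, 247.0, 145.8]
tcp_rot: [-3.142, -0.0, -0.165]
contact_force: [0.0, 0.5, -3.1]
opening: 0.112
grasp_force: 117.6
```

```bash
python3 -c "
from h import *
st();hand()"
```

```text
12.72 [595.1 247.  145.8] [-180.    -0.    -9.4] F [ 0.   0.5 -3.1] T [0.01 0.11 0.04] 0.112 117.6
handle bbox 262 114 31 238 widths front/mid 30.714285714285715 29.1
```

Emit:
carry_out:
  targets:
    - {"dp":[0,0,0],"yaw":0}
    - {"dp":[0,0,0],"yaw":0}
  grip_force: 35
  fingers: -0.9

```text
clock: 13.02
eef_pos: [594.7, 247.0, 145.7]
tcp_rot: [3.141, 0.0, -0.165]
contact_force: [-0.1, -1.0, -4.0]
opening: 0.111
grasp_force: 117.6
```

```bash
python3 -c "
from h import *
st();hand()"
```

```text
13.03 [594.7 247.  145.7] [180.    0.   -9.4] F [-0.1 -1.  -4. ] T [0.04 0.05 0.01] 0.111 117.6
handle bbox 262 114 31 238 widths front/mid 30.714285714285715 29.0
```

Grip force stays latched at 118 N, so I'll push against it; the lever arm should be enough. I push the nose into the far wall in small steps, watching the force.

Emit:
carry_out:
  targets:
    - {"dp":[3,0,0],"yaw":0}
    - {"dp":[6,0,0],"yaw":0}
    - {"dp":[9,0,0],"yaw":0}
    - {"dp":[12,0,0],"yaw":0}
    - {"dp":[12,0,0],"yaw":0}

```text
clock: 13.7
eef_pos: [603.0, 245.4, 145.2]
tcp_rot: [3.14, 0.008, -0.165]
contact_force: [-13.9, 3.3, 2.4]
opening: 0.114
grasp_force: 118.6
```

```bash
python3 -c "
from h import *
st();hand()"
```

```text
13.7 [603.  245.4 145.2] [179.9   0.5  -9.5] F [-13.9   3.3   2.4] T [ 0.72  2.6  -0.1 ] 0.114 118.6
handle bbox 262 114 31 238 widths front/mid 30.428571428571427 28.5
```

Emit:
carry_out:
  targets:
    - {"dp":[3,0,-1],"yaw":0}
    - {"dp":[6,0,-2],"yaw":0}
    - {"dp":[9,0,-3],"yaw":0}
    - {"dp":[12,0,-4],"yaw":0}
    - {"dp":[12,0,-4],"yaw":0}

```text
clock: 14.38
eef_pos: [605.6, 244.9, 148.7]
tcp_rot: [3.137, 0.026, -0.166]
contact_force: [-49.8, 11.9, 25.5]
opening: 0.115
grasp_force: 121.7
```

```bash
python3 -c "
from h import *
st();hand()"
```

```text
14.38 [605.6 244.9 148.7] [179.8   1.5  -9.5] F [-49.8  11.9  25.5] T [ 2.21  8.89 -0.13] 0.115 121.7
handle bbox 262 115 31 237 widths front/mid 30.571428571428573 28.7
```

The grip is torsionally stiff at 118 N: 50 N of push gave only arm flex. I'll back off, set the scoop down on the punnet floor, and re-grip at 20 N.

Emit:
carry_out:
  targets:
    - {"dp":[-6,0,0],"yaw":0}
    - {"dp":[-12,0,0],"yaw":0}
    - {"dp":[-18,0,0],"yaw":0}
    - {"dp":[-24,0,0],"yaw":0}
    - {"dp":[-30,0,0],"yaw":0}
    - {"dp":[-36,0,0],"yaw":0}
    - {"dp":[-40,0,0],"yaw":0}
    - {"dp":[-40,0,8],"yaw":0}
    - {"dp":[-40,0,18],"yaw":0}
    - {"dp":[-40,0,28],"yaw":0}
    - {"dp":[-40,0,36],"yaw":0}
    - {"dp":[-40,0,40],"yaw":0}

```text
clock: 15.92
eef_pos: [578.8, 249.5, 108.9]
tcp_rot: [3.141, 0.001, -0.165]
contact_force: [-1.0, -0.0, -3.8]
opening: 0.117
grasp_force: 117.6
```

```bash
python3 -c "
from h import *
st();hand()"
```

```text
15.93 [578.8 249.5 108.9] [ 1.8e+02  1.0e-01 -9.4e+00] F [-1.  -0.  -3.8] T [0.03 0.09 0.06] 0.117 117.6
handle bbox 262 114 31 238 widths front/mid 30.714285714285715 29.0
```

Emit:
carry_out:
  targets:
    - {"dp":[0,0,6],"yaw":0}
    - {"dp":[0,0,12],"yaw":0}
    - {"dp":[0,0,17],"yaw":0}
    - {"dp":[0,0,20],"yaw":0}
    - {"dp":[0,0,22],"yaw":0}
    - {"dp":[0,0,24],"yaw":0}
    - {"dp":[0,0,25],"yaw":0}
    - {"dp":[0,0,25.5],"yaw":0}

```text
clock: 16.98
eef_pos: [579.1, 249.7, 84.3]
tcp_rot: [-3.141, -0.0, -0.165]
contact_force: [-0.5, -0.1, -3.6]
opening: 0.118
grasp_force: 117.6
```

```bash
python3 -c "
from h import *
st();hand()"
```

```text
16.98 [579.1 249.7  84.3] [-180.    -0.    -9.4] F [-0.5 -0.1 -3.6] T [ 0.04  0.03 -0.  ] 0.118 117.6
handle bbox 262 114 31 238 widths front/mid 30.714285714285715 29.0
```

The jam was wall friction: the force line passed near the pivot. A lift-while-push will turn that friction into a helping moment. Now I set down and re-grip at 25 N.

Emit:
carry_out:
  targets:
    - {"dp":[0,0,1],"yaw":0}
    - {"dp":[0,0,1.5],"yaw":0}
    - {"dp":[0,0,1.5],"yaw":0}

```text
clock: 17.4
eef_pos: [579.2, 249.7, 84.1]
tcp_rot: [-3.141, -0.001, -0.165]
contact_force: [-4.2, -1.5, 8.9]
opening: 0.114
grasp_force: 119.4
```

Emit:
carry_out:
  targets:
    - {"dp":[0,0,0],"yaw":0}
    - {"dp":[0,0,0],"yaw":0}
    - {"dp":[0,0,0],"yaw":0}
    - {"dp":[0,0,0],"yaw":0}
  fingers: -0.5
  grip_force: 25

```text
clock: 17.9
eef_pos: [579.1, 249.6, 82.7]
tcp_rot: [-3.142, -0.0, -0.165]
contact_force: [-0.8, 0.4, 0.3]
opening: 0.248
grasp_force: 0.0
```

Emit:
carry_out:
  targets:
    - {"dp":[0,0,0],"yaw":0}
    - {"dp":[0,0,0],"yaw":0}
    - {"dp":[0,0,0],"yaw":0}
    - {"dp":[0,0,0],"yaw":0}
  fingers: -1
  grip_force: 25

```text
clock: 18.4
eef_pos: [579.1, 249.7, 82.8]
tcp_rot: [-3.141, -0.0, -0.165]
contact_force: [0.6, 1.3, 0.1]
opening: 0.133
grasp_force: 27.5
```

```bash
python3 -c "
from h import *
st();hand()"
```

```text
18.4 [579.1 249.7  82.8] [-180.    -0.    -9.4] F [0.6 1.3 0.1] T [ 0.2  -0.04 -0.02] 0.133 27.5
handle bbox 262 114 31 238 widths front/mid 31.0 29.2
```

Emit:
carry_out:
  targets:
    - {"dp":[0,0,-4],"yaw":0}
    - {"dp":[0,0,-10],"yaw":0}
    - {"dp":[2,0,-16],"yaw":0}
    - {"dp":[6,0,-20],"yaw":0}
    - {"dp":[10,0,-22],"yaw":0}
    - {"dp":[15,0,-22],"yaw":0}
    - {"dp":[19,0,-22],"yaw":0}
    - {"dp":[22,0,-22],"yaw":0}
    - {"dp":[24,0,-22],"yaw":0}
    - {"dp":[24,0,-22],"yaw":0}

```text
clock: 19.7
eef_pos: [601.9, 245.8, 104.5]
tcp_rot: [3.141, 0.002, -0.165]
contact_force: [-3.7, 1.4, -3.1]
opening: 0.14
grasp_force: 27.2
```

```bash
python3 -c "
from h import *
st();hand()"
```

```text
19.7 [601.9 245.8 104.5] [ 1.8e+02  1.0e-01 -9.4e+00] F [-3.7  1.4 -3.1] T [ 0.19  0.79 -0.16] 0.14 27.2
handle bbox 262 114 32 238 widths front/mid 31.285714285714285 29.0
```

Emit:
carry_out:
  targets:
    - {"dp":[3,0,-3],"yaw":0}
    - {"dp":[5,0,-8],"yaw":0}
    - {"dp":[7,0,-14],"yaw":0}
    - {"dp":[9,0,-20],"yaw":0}

```text
clock: 20.25
eef_pos: [611.7, 244.1, 125.0]
tcp_rot: [3.141, 0.0, -0.165]
contact_force: [-2.9, -0.0, -5.1]
opening: 0.133
grasp_force: 26.6
```

```bash
python3 -c "
from h import *
st();hand()"
```

```text
20.25 [611.7 244.1 125. ] [180.    0.   -9.4] F [-2.9 -0.  -5.1] T [ 0.1   0.52 -0.08] 0.133 26.6
handle bbox 263 118 29 234 widths front/mid 28.0 28.0
```

It tilts with only 3 N. I continue, keeping high enough that the rear nuts stay above the rim until 17° is passed.

Emit:
carry_out:
  targets:
    - {"dp":[1,0,-8],"yaw":0}
    - {"dp":[3,0,-16],"yaw":0}
    - {"dp":[6,0,-24],"yaw":0}
    - {"dp":[10,0,-30],"yaw":0}
    - {"dp":[14,0,-34],"yaw":0}

```text
clock: 20.92
eef_pos: [625.5, 242.0, 159.4]
tcp_rot: [-3.141, 0.0, -0.165]
contact_force: [-4.8, 1.2, -2.2]
opening: 0.137
grasp_force: 26.8
```

```bash
cat >> h.py <<'E'
def tilt():
    hand(); c=r.get_calibration("wrist"); s=r.sense(); p=s['eef_pos']; a=s['tcp_rot'][2]
    K=np.array([[c['fx'],0,c['cx']],[0,c['fy'],c['cy']],[0,0,1]]); u=np.array([np.cos(a),np.sin(a),0]); v=np.array([-np.sin(a),np.cos(a),0])
    for t in range(0,75,5):
        q=np.radians(t); f=p+[0,0,7]+u*(75*np.cos(q)+10*np.sin(q))+np.array([0,0,1])*(10*np.cos(q)-75*np.sin(q))
        m=cv2.projectPoints(np.array([f-6*v,f+6*v]),c['rvec'],c['tvec'],K,c['dist_coeffs'])[0][:,0]
        print(t,"row %.0f w %.1f"%(m[:,1].mean(),abs(m[0,0]-m[1,0])),end=" | ")
    print()
E
python3 - <<'E'
from h import *
st();tilt()
a=r.grab_frame("wrist")[:,:,::-1]; b=r.grab_frame("side")[:,:,::-1][90:240,180:380]
cv2.imwrite("pics/w4.png",np.hstack([cv2.resize(a,(400,300)),cv2.resize(b,(400,300),interpolation=cv2.INTER_CUBIC)]))
E
```

```text
20.93 [625.5 242.  159.4] [-180.     0.    -9.4] F [-4.8  1.2 -2.2] T [ 0.17  1.   -0.14] 0.137 26.8
handle bbox 263 124 28 228 widths front/mid 25.857142857142858 27.0
0 row 108 w 32.6 | 5 row 107 w 30.9 | 10 row 108 w 29.3 | 15 row 111 w 27.8 | 20 row 114 w 26.5 | 25 row 119 w 25.3 | 30 row 124 w 24.2 | 35 row 129 w 23.2 | 40 row 136 w 22.3 | 45 row 142 w 21.5 | 50 row 149 w 20.8 | 55 row 157 w 20.1 | 60 row 165 w 19.6 | 65 row 172 w 19.0 | 70 row 181 w 18.6 |
```

View pics/w4.png

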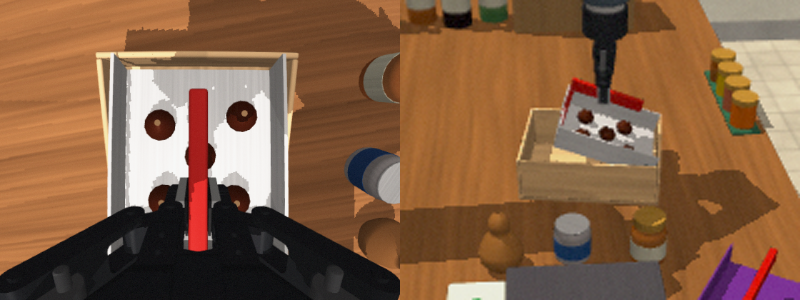

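About 22° nose-down with all nuts still aboard and step 2 met. I continue the roll-over to about 62°.

Emit:
carry_out:
  targets:
    - {"dp":[6,0,-4],"yaw":0}
    - {"dp":[13,0,-8],"yaw":0}
    - {"dp":[20,0,-11],"yaw":0}
    - {"dp":[27,0,-14],"yaw":0}
    - {"dp":[34,0,-17],"yaw":0}
    - {"dp":[41,0,-20],"yaw":0}
    - {"dp":[48,0,-22],"yaw":0}
    - {"dp":[55,0,-24],"yaw":0}
    - {"dp":[62,0,-26],"yaw":0}
    - {"dp":[69,0,-28],"yaw":0}
    - {"dp":[75,0,-29],"yaw":0}
    - {"dp":[80,0,-30],"yaw":0}

```text
clock: 22.58
eef_pos: [705.0, 228.9, 190.8]
tcp_rot: [-3.141, -0.002, -0.165]
contact_force: [-6.0, -0.2, 7.1]
opening: 0.135
grasp_force: 31.5
```

Run:
```python
from h import *
st();tilt()
a=r.grab_frame("wrist")[:,:,::-1]; b=r.grab_frame("side")[:,:,::-1][90:240,180:380]
cv2.imwrite("pics/w5.png",np.hstack([cv2.resize(a,(400,300)),cv2.resize(b,(400,300),interpolation=cv2.INTER_CUBIC)]))
```

```text
22.57 [705.  228.9 190.8] [-1.8e+02 -1.0e-01 -9.4e+00] F [-6.  -0.2  7.1] T [-0.11  1.34 -0.09] 0.135 31.5
handle bbox 262 183 30 169 widths front/mid 20.857142857142858 25.1
0 row 108 w 32.5 | 5 row 107 w 30.8 | 10 row 108 w 29.2 | 15 row 111 w 27.8 | 20 row 114 w 26.5 | 25 row 119 w 25.3 | 30 row 124 w 24.2 | 35 row 129 w 23.2 | 40 row 136 w 22.3 | 45 row 143 w 21.5 | 50 row 150 w 20.8 | 55 row 157 w 20.1 | 60 row 165 w 19.5 | 65 row 173 w 19.0 | 70 row 181 w 18.6 |
```

View pics/w5.png

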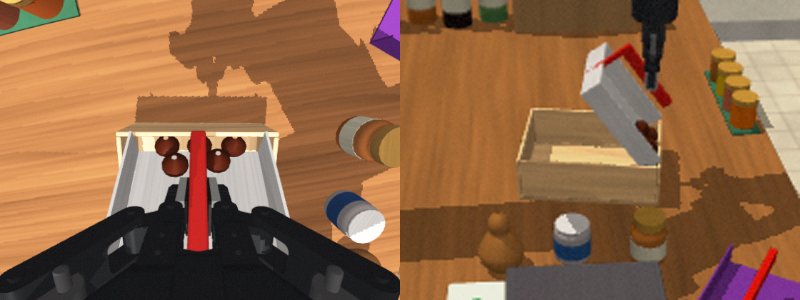

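At about 62° the nuts are heaped at the nose, held by the far wall. I back off so they drop.

Emit:
carry_out:
  targets:
    - {"dp":[-3,0,-3],"yaw":0}
    - {"dp":[-10,0,-7],"yaw":0}
    - {"dp":[-20,0,-10],"yaw":0}
    - {"dp":[-30,0,-13],"yaw":0}
    - {"dp":[-40,0,-16],"yaw":0}
    - {"dp":[-48,0,-18],"yaw":0}
    - {"dp":[-52,0,-20],"yaw":0}
    - {"dp":[-54,0,-20],"yaw":0}
    - {"dp":[-54,0,-20],"yaw":0}

```text
clock: 23.85
eef_pos: [651.1, 237.7, 208.7]
tcp_rot: [3.142, -0.0, -0.165]
contact_force: [-0.2, 0.3, -3.1]
opening: 0.134
grasp_force: 29.9
```

Run:
```python
from h import *
st();hand()
a=r.grab_frame("wrist")[:,:,::-1]; b=r.grab_frame("side")[:,:,::-1][90:240,180:380]
cv2.imwrite("pics/w6.png",np.hstack([cv2.resize(a,(400,300)),cv2.resize(b,(400,300),interpolation=cv2.INTER_CUBIC)]))
```

```text
23.85 [651.1 237.7 208.7] [180.   -0.   -9.4] F [-0.2  0.3 -3.1] T [-0.06 -0.18 -0.08] 0.134 29.9
handle bbox 262 183 30 169 widths front/mid 21.0 25.0
```

View pics/w6.png

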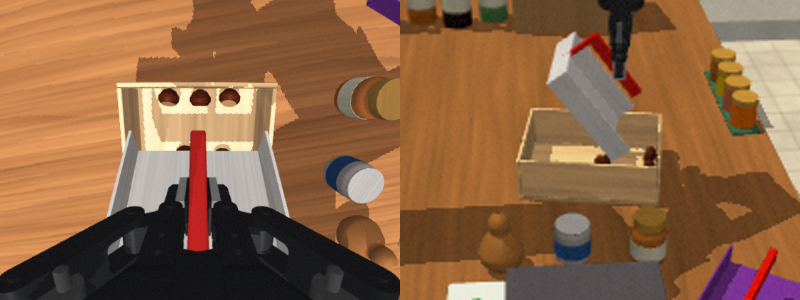

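The chestnuts are off the scoop: three by the far wall, two on the punnet floor just past the nose. Picture budget is used, so from here I measure numerically. Next I level the scoop by pressing its underside against the punnet's near rim.

Emit:
carry_out:
  targets:
    - {"dp":[-6,0,0],"yaw":0}
    - {"dp":[-18,0,0],"yaw":0}
    - {"dp":[-33,0,0],"yaw":0}
    - {"dp":[-48,0,0],"yaw":0}
    - {"dp":[-63,0,1],"yaw":0}
    - {"dp":[-78,0,2],"yaw":0}
    - {"dp":[-92,0,3],"yaw":0}
    - {"dp":[-105,0,4],"yaw":0}
    - {"dp":[-115,0,5],"yaw":0}
    - {"dp":[-122,0,5],"yaw":0}
    - {"dp":[-127,0,5],"yaw":0}
    - {"dp":[-131,0,5],"yaw":0}

```text
clock: 25.5
eef_pos: [521.8, 259.2, 203.9]
tcp_rot: [-3.141, -0.0, -0.165]
contact_force: [-0.1, -0.0, -2.8]
opening: 0.135
grasp_force: 29.9
```

Run:
```python
from h import *
st();hand()
# nuts in the punnet: brown blobs in the top view, crate frame at z~18
a=r.grab_frame("top"); h=cv2.cvtColor(a,cv2.COLOR_RGB2HSV); m=((h[...,2]<95)&(a[...,0].astype(int)-a[...,2]>18)).astype('uint8')
n,l,s,c=cv2.connectedComponentsWithStats(m[150:265,95:190])
for i in range(1,n):
    if s[i,4]>15:
        w=px2w("top",c[i]+[95,150],18)[0]; d=w[:2]-[606.4,245.5]; print(s[i,2:],np.round([d@[.9866,-.1633],d@[.1633,.9866]]))
```

```text
25.5 [521.8 259.2 203.9] [-180.    -0.    -9.4] F [-0.1 -0.  -2.8] T [-0.05 -0.18 -0.  ] 0.135 29.9
handle bbox 262 183 30 169 widths front/mid 21.0 25.0
[10  8 38] [110.  42.]
[ 9  9 59] [106.  -3.]
[ 9  9 51] [109. -45.]
[10  9 68] [18. 19.]
[10 10 72] [ 14. -39.]
```

All five chestnuts are located in the punnet. Now I roll the scoop level over the near rim.

Emit:
carry_out:
  targets:
    - {"dp":[-6,0,0],"yaw":0}
    - {"dp":[-13,0,-1],"yaw":0}
    - {"dp":[-20,0,-2],"yaw":0}
    - {"dp":[-28,0,-3],"yaw":0}
    - {"dp":[-36,0,-3],"yaw":0}
    - {"dp":[-44,0,-3],"yaw":0}
    - {"dp":[-50,0,-2],"yaw":0}

```text
clock: 26.48
eef_pos: [472.2, 267.5, 206.1]
tcp_rot: [-3.141, -0.001, -0.164]
contact_force: [0.1, -0.8, -0.3]
opening: 0.131
grasp_force: 28.4
```

```bash
python3 -c "
from h import *
st();hand()"
```

```text
26.48 [472.2 267.5 206.1] [-180.    -0.    -9.4] F [ 0.1 -0.8 -0.3] T [-0.09 -0.39 -0.05] 0.131 28.4
handle bbox 263 170 29 182 widths front/mid 21.857142857142858 25.3
```

```bash
cat >> h.py <<'E'
from scipy.optimize import fsolve
def fit(row,w):
    c=r.get_calibration("wrist"); s=r.sense(); p=s['eef_pos']; a=s['tcp_rot'][2]
    K=np.array([[c['fx'],0,c['cx']],[0,c['fy'],c['cy']],[0,0,1]]); u=np.array([np.cos(a),np.sin(a),0]); v=np.array([-np.sin(a),np.cos(a),0])
    def g(z):
        q,L=z; f=p+[0,0,7]+u*(L*np.cos(q)+10*np.sin(q))+np.array([0,0,1])*(10*np.cos(q)-L*np.sin(q))
        m=cv2.projectPoints(np.array([f-6*v,f+6*v]),c['rvec'],c['tvec'],K,c['dist_coeffs'])[0][:,0]
        return m[:,1].mean()-row, abs(m[0,0]-m[1,0])*.953-w
    z=fsolve(g,[.6,60]); print("tilt",np.degrees(z[0]),"front end beyond grip",z[1])
E
python3 -c "
from h import *
for a in((114,30.8),(118,28),(124,25.86),(183,20.95),(170,21.86)):fit(*a)
"
```

```text
tilt 0.3093208959807432 front end beyond grip 72.76653160650397
tilt 9.466236105176462 front end beyond grip 71.07290874394384
tilt 17.881640318111348 front end beyond grip 69.8141157416373
tilt 54.21568113938303 front end beyond grip 52.397036991894765
tilt 44.38891841626232 front end beyond grip 55.32101370452326
```

The fit gives a 44° tilt, as predicted, with the handle slid about 18 mm in the grip. The rim contact is near the nose edge, so I shift the contact back along the floor and then keep levelling.

Emit:
carry_out:
  targets:
    - {"dp":[6,0,5.5],"yaw":0}
    - {"dp":[12,0,11],"yaw":0}
    - {"dp":[18,0,16],"yaw":0}
    - {"dp":[12,0,17],"yaw":0}
    - {"dp":[4,0,18],"yaw":0}
    - {"dp":[-4,0,19],"yaw":0}
    - {"dp":[-12,0,21],"yaw":0}
    - {"dp":[-20,0,22],"yaw":0}
    - {"dp":[-27,0,25],"yaw":0}
    - {"dp":[-34,0,28],"yaw":0}
    - {"dp":[-41,0,32],"yaw":0}
    - {"dp":[-47,0,35],"yaw":0}

```text
clock: 28.02
eef_pos: [425.8, 275.2, 170.5]
tcp_rot: [-3.141, -0.0, -0.164]
contact_force: [1.7, 0.6, 0.3]
opening: 0.133
grasp_force: 26.1
```

```bash
python3 -c "
from h import *
st();hand()"
```

```text
28.02 [425.8 275.2 170.5] [-180.    -0.    -9.4] F [1.7 0.6 0.3] T [ 0.03 -0.43  0.04] 0.133 26.1
handle bbox 264 148 27 204 widths front/mid 26.857142857142858 27.0
```

Emit:
carry_out:
  targets:
    - {"dp":[-5,0,4],"yaw":0}
    - {"dp":[-10,0,8],"yaw":0}
    - {"dp":[-14,0,11],"yaw":0}
    - {"dp":[-16,0,13],"yaw":0}
    - {"dp":[-16,0,13],"yaw":0}

```text
clock: 28.7
eef_pos: [410.1, 277.7, 157.7]
tcp_rot: [3.141, 0.001, -0.165]
contact_force: [-2.8, 1.9, 3.2]
opening: 0.133
grasp_force: 26.8
```

```bash
python3 -c "
from h import *
st();hand();fit(148,26.86)"
```

```text
28.7 [410.1 277.7 157.7] [180.    0.   -9.4] F [-2.8  1.9  3.2] T [0.22 0.2  0.04] 0.133 26.8
handle bbox 262 150 30 202 widths front/mid 29.428571428571427 27.0
tilt 13.715770116913992 front end beyond grip 58.860257176439895
```

```bash
python3 -c "
from h import *
fit(150,29.4);fit(150,28.5);fit(150,30.3)"
```

```text
tilt 2.552517709229287 front end beyond grip 59.11379526421521
tilt 6.2668078666603995 front end beyond grip 58.500370513368075
tilt -0.895023671024585 front end beyond grip 59.90679903282859
```

The scoop is about level (2.5°), with the grip about 21 mm behind its middle. I lift it and carry it back to the scale.

Emit:
carry_out:
  targets:
    - {"dp":[0,0,-4],"yaw":0}
    - {"dp":[0,0,-12],"yaw":0}
    - {"dp":[0,0,-24],"yaw":0}
    - {"dp":[0,0,-38],"yaw":0}
    - {"dp":[0,0,-52],"yaw":0}
    - {"dp":[0,0,-66],"yaw":0}
    - {"dp":[0,0,-80],"yaw":0}
    - {"dp":[0,0,-90],"yaw":0}
    - {"dp":[0,0,-97],"yaw":0}
    - {"dp":[0,0,-100],"yaw":0}

```text
clock: 30.0
eef_pos: [410.4, 277.7, 258.1]
tcp_rot: [-3.141, -0.0, -0.165]
contact_force: [0.3, -0.5, -3.0]
opening: 0.136
grasp_force: 26.1
```

Emit:
carry_out:
  targets:
    - {"dp":[2,5,0],"yaw":0}
    - {"dp":[7,17,0],"yaw":0}
    - {"dp":[16,38,0],"yaw":0}
    - {"dp":[28,66,0],"yaw":0}
    - {"dp":[41,99,0],"yaw":-0.5}
    - {"dp":[56,133,0],"yaw":-1}
    - {"dp":[70,168,0],"yaw":-2}
    - {"dp":[83,198,0],"yaw":-3}
    - {"dp":[93,223,0],"yaw":-3.5}
    - {"dp":[100,240,0],"yaw":-4}
    - {"dp":[104,248,0],"yaw":-4}
    - {"dp":[105,250,0],"yaw":-4}

```text
clock: 31.5
eef_pos: [472.8, 13.3, 257.6]
tcp_rot: [-3.142, 0.001, -0.096]
contact_force: [0.4, 0.3, -2.4]
opening: 0.135
grasp_force: 26.0
```

```bash
python3 -c "
from h import *
st();hand();plan((535,-249,258,-1.5))"
```

```text
31.5 [472.8  13.3 257.6] [-180.     0.    -5.5] F [ 0.4  0.3 -2.4] T [-0.01  0.05 -0.04] 0.135 26.0
handle bbox 262 148 32 204 widths front/mid 28.428571428571427 27.0
dp [ 86.8 255.4  -0.4] yaw -4.0
```

Emit:
carry_out:
  targets:
    - {"dp":[2,5,0],"yaw":0}
    - {"dp":[6,17,0],"yaw":0}
    - {"dp":[13,39,0],"yaw":0}
    - {"dp":[23,68,0],"yaw":0}
    - {"dp":[35,102,0],"yaw":-0.5}
    - {"dp":[47,138,0],"yaw":-1}
    - {"dp":[59,173,0],"yaw":-2}
    - {"dp":[69,203,0],"yaw":-3}
    - {"dp":[77,228,0],"yaw":-3.5}
    - {"dp":[83,245,0],"yaw":-4}
    - {"dp":[86,253,0],"yaw":-4}
    - {"dp":[87,255,0],"yaw":-4}

```text
clock: 33.05
eef_pos: [535.4, -248.3, 257.7]
tcp_rot: [-3.141, 0.0, -0.025]
contact_force: [-0.3, 0.7, -3.0]
opening: 0.138
grasp_force: 26.0
```

Emit:
carry_out:
  targets:
    - {"dp":[0,0,5],"yaw":0}
    - {"dp":[0,0,14],"yaw":0}
    - {"dp":[0,0,24],"yaw":0}
    - {"dp":[0,0,34],"yaw":0}
    - {"dp":[0,0,44],"yaw":0}
    - {"dp":[0,0,54],"yaw":0}
    - {"dp":[0,0,62],"yaw":0}
    - {"dp":[0,0,67],"yaw":0}
    - {"dp":[0,0,70],"yaw":0}
    - {"dp":[0,0,70],"yaw":0}

```text
clock: 34.3
eef_pos: [535.5, -248.3, 187.7]
tcp_rot: [-3.142, 0.0, -0.025]
contact_force: [0.5, 0.2, -3.8]
opening: 0.134
grasp_force: 26.0
```

Run:
```python
from h import *
st();hand()
# scoop handle in top view -> its middle (rear end -90, front +40)
a=r.grab_frame("top").astype(int); m=((a[...,0]>110)&(a[...,1]<60)&(a[...,2]<60)).astype('uint8'); m[:170]=0;m[:,:270]=0;m[:,375:]=0;m[305:]=0
n,l,s,c=cv2.connectedComponentsWithStats(m)
print(s[1:],c[1:])
```

```text
34.3 [ 535.5 -248.3  187.7] [-180.     0.    -1.4] F [ 0.5  0.2 -3.8] T [-0.    0.02  0.01] 0.134 26.0
handle bbox 262 148 30 204 widths front/mid 28.428571428571427 28.0
[[324 250   5  15  71]] [[325.92957746 257.38028169]]
```

Emit:
carry_out:
  targets:
    - {"dp":[0,0,3],"yaw":0}
    - {"dp":[0,0,6],"yaw":0}
    - {"dp":[0,0,8],"yaw":0}
    - {"dp":[0,0,10],"yaw":0}
    - {"dp":[0,0,12],"yaw":0}
    - {"dp":[0,0,14],"yaw":0}
    - {"dp":[0,0,16],"yaw":0}
    - {"dp":[0,0,16],"yaw":0}

```text
clock: 35.4
eef_pos: [535.3, -248.2, 171.6]
tcp_rot: [-3.141, 0.0, -0.025]
contact_force: [-0.4, -0.6, -2.7]
opening: 0.134
grasp_force: 26.0
```

```bash
python3 -c "
from h import *
st();hand()"
```

```text
35.4 [ 535.3 -248.2  171.6] [-180.     0.    -1.4] F [-0.4 -0.6 -2.7] T [ 0.01 -0.01  0.04] 0.134 26.0
handle bbox 262 148 30 204 widths front/mid 28.428571428571427 28.0
```

No contact yet, so I continue in small steps.

Emit:
carry_out:
  targets:
    - {"dp":[0,0,1.5],"yaw":0}
    - {"dp":[0,0,3],"yaw":0}
    - {"dp":[0,0,4.5],"yaw":0}
    - {"dp":[0,0,6],"yaw":0}
    - {"dp":[0,0,6],"yaw":0}

```text
clock: 36.08
eef_pos: [535.5, -248.3, 167.9]
tcp_rot: [3.141, -0.0, -0.025]
contact_force: [-6.7, 2.9, 17.8]
opening: 0.131
grasp_force: 29.0
```

```bash
python3 -c "
from h import *
st();hand()"
```

```text
36.08 [ 535.5 -248.3  167.9] [180.   -0.   -1.4] F [-6.7  2.9 17.8] T [ 0.57  1.19 -0.03] 0.131 29.0
handle bbox 262 148 30 204 widths front/mid 28.428571428571427 28.0
```

Emit:
carry_out:
  targets:
    - {"dp":[0,0,-1],"yaw":0}
    - {"dp":[0,0,-1.5],"yaw":0}

```text
clock: 36.38
eef_pos: [535.5, -248.3, 167.9]
tcp_rot: [3.141, -0.0, -0.025]
contact_force: [-2.7, 1.3, 4.5]
opening: 0.137
grasp_force: 27.1
```

Emit:
carry_out:
  targets:
    - {"dp":[0,0,0],"yaw":0}
    - {"dp":[0,0,0],"yaw":0}
    - {"dp":[0,0,0],"yaw":0}
    - {"dp":[0,0,0],"yaw":0}
    - {"dp":[0,0,0],"yaw":0}
    - {"dp":[0,0,0],"yaw":0}
  fingers: 1

```text
clock: 37.12
eef_pos: [535.5, -248.3, 167.3]
tcp_rot: [-3.142, -0.0, -0.025]
contact_force: [-0.1, 0.8, -0.7]
opening: 0.999
grasp_force: 0.0
```

Emit:
carry_out:
  targets:
    - {"dp":[0,0,-5],"yaw":0}
    - {"dp":[0,0,-20],"yaw":0}
    - {"dp":[0,0,-40],"yaw":0}
    - {"dp":[0,0,-65],"yaw":0}
    - {"dp":[0,0,-85],"yaw":0}
    - {"dp":[0,0,-95],"yaw":0}
    - {"dp":[0,0,-95],"yaw":0}

```text
clock: 38.0
eef_pos: [535.8, -248.4, 263.3]
tcp_rot: [3.141, -0.002, -0.025]
contact_force: [0.9, -0.2, -0.4]
opening: 1.002
grasp_force: 0.0
```

Run:
```python
from h import *
st()
c=r.get_calibration("wrist"); a=r.grab_frame("wrist").astype(int); m=((a[...,0]>90)&(a[...,1]<60)&(a[...,2]<60)).astype('uint8')
n,l,s,_=cv2.connectedComponentsWithStats(m); i=1+s[1:,4].argmax(); k=np.argwhere(l==i); y0,y1=k[:,0].min(),k[:,0].max()
e=[(k[abs(k[:,0]-y)<4][:,1].mean(),y) for y in(y0,y1)]; print(s[i],e)
h=px2w("wrist",e,185,c);d=h[0]-h[1];print(h,np.linalg.norm(d),np.degrees(np.arctan2(d[1],d[0])),"scoop mid",h[0]-d/np.linalg.norm(d)*40)
g=((a[...,1]>a[...,0]+40)&(a[...,1]>a[...,2]+20)).astype('uint8'); n,l,s,cc=cv2.connectedComponentsWithStats(g)
for i in range(1,n):
    if s[i,4]>60: print("green",s[i],px2w("wrist",[cc[i]],74,c))
```

```text
38.0 [ 535.8 -248.4  263.3] [ 1.8e+02 -1.0e-01 -1.4e+00] F [ 0.9 -0.2 -0.4] T [-0.   -0.03  0.06] 1.002 0.0
[ 269  141   16  169 2574] [(np.float64(276.5), np.int64(141)), (np.float64(277.2142857142857), np.int64(309))]
[[ 595.27753402 -249.28904161  185.        ]
 [ 464.5681256  -246.7289062   185.        ]] 130.73447801942237 -1.12207837671145 scoop mid [ 555.28520441 -248.5057332   185.        ]
green [220 292  23  24 439] [[ 400.54567641 -189.92315235   74.        ]]
green [292 293   6  14  79] [[ 405.03347104 -266.47506595   74.        ]]
green [304 293   6  14  75] [[ 404.44151516 -281.17039722   74.        ]]
green [329 293   6  13  71] [[ 404.50132781 -310.85019705   74.        ]]
green [341 293   6  13  75] [[ 403.79860195 -325.64104088   74.        ]]
green [353 293   7  13  77] [[ 403.25122445 -340.48562097   74.        ]]
```

The scoop is flat and centred: middle (555,-248.5), handle length 130.7 mm at z = 185. Now the tare key, at about (404,-190.5).

Emit:
carry_out:
  targets:
    - {"dp":[-15,-6,0],"yaw":0}
    - {"dp":[-45,-18,0],"yaw":0}
    - {"dp":[-80,-33,0],"yaw":0}
    - {"dp":[-110,-45,0],"yaw":0}
    - {"dp":[-128,-53,0],"yaw":0}
    - {"dp":[-133,-55,0],"yaw":0}
    - {"dp":[-133,-55,30],"yaw":0}
    - {"dp":[-133,-55,70],"yaw":0}
    - {"dp":[-133,-55,110],"yaw":0}
    - {"dp":[-133,-55,140],"yaw":0}
    - {"dp":[-133,-55,155],"yaw":0}
    - {"dp":[-133,-55,158],"yaw":0}
  fingers: -1

```text
clock: 39.55
eef_pos: [404.0, -190.0, 103.7]
tcp_rot: [-3.141, 0.001, -0.025]
contact_force: [0.7, -0.2, -0.1]
opening: 0.002
grasp_force: 0.0
```

Emit:
carry_out:
  targets:
    - {"dp":[0,0,2],"yaw":0}
    - {"dp":[0,0,5],"yaw":0}
    - {"dp":[0,0,8],"yaw":0}
    - {"dp":[0,0,10],"yaw":0}
    - {"dp":[0,0,10],"yaw":0}

```text
clock: 40.17
eef_pos: [404.2, -190.1, 94.5]
tcp_rot: [3.141, -0.001, -0.025]
contact_force: [0.0, 0.8, 2.7]
opening: 0.001
grasp_force: 1.1
```

Emit:
carry_out:
  targets:
    - {"dp":[0,0,1],"yaw":0}
    - {"dp":[0,0,2],"yaw":0}
    - {"dp":[0,0,3],"yaw":0}
    - {"dp":[0,0,3],"yaw":0}

```text
clock: 40.67
eef_pos: [404.2, -190.1, 91.4]
tcp_rot: [3.141, -0.001, -0.025]
contact_force: [1.2, -1.1, 4.6]
opening: 0.005
grasp_force: 2.0
```

Emit:
carry_out:
  targets:
    - {"dp":[0,0,1],"yaw":0}
    - {"dp":[0,0,2],"yaw":0}
    - {"dp":[0,0,3],"yaw":0}
    - {"dp":[0,0,3],"yaw":0}

```text
clock: 41.18
eef_pos: [404.3, -190.2, 89.6]
tcp_rot: [3.141, -0.001, -0.025]
contact_force: [-4.3, 2.0, 27.9]
opening: -0.003
grasp_force: 14.0
```

It bottomed out (spring rise to 4.6 N, then a hard stop). I release and retreat.

Emit:
carry_out:
  targets:
    - {"dp":[0,0,-5],"yaw":0}
    - {"dp":[0,0,-15],"yaw":0}
    - {"dp":[0,0,-35],"yaw":0}
    - {"dp":[0,0,-65],"yaw":0}
    - {"dp":[0,0,-100],"yaw":0}
    - {"dp":[0,0,-140],"yaw":0}
    - {"dp":[0,0,-165],"yaw":0}
    - {"dp":[0,0,-170],"yaw":0}
    - {"dp":[0,0,-170],"yaw":0}
    - {"dp":[0,0,-170],"yaw":0}

```text
clock: 42.42
eef_pos: [403.1, -189.6, 257.0]
tcp_rot: [-3.141, 0.002, -0.025]
contact_force: [-0.6, 0.6, 0.4]
opening: -0.002
grasp_force: 0.0
```

Run:
```python
from h import *
st()
a=r.grab_frame("top"); h=cv2.cvtColor(a,cv2.COLOR_RGB2HSV); m=((h[...,2]<95)&(a[...,0].astype(int)-a[...,2]>18)).astype('uint8')
n,l,s,c=cv2.connectedComponentsWithStats(m[150:265,95:190])
for i in range(1,n):
    if s[i,4]>15:
        d=px2w("top",c[i]+[95,150],18)[0][:2]-[606.4,245.5]; print(s[i,2:],np.round([d@[.9866,-.1633],d@[.1633,.9866]]))
print(r.sign_off())
```

```text
42.42 [ 403.1 -189.6  257. ] [-1.799e+02  1.000e-01 -1.400e+00] F [-0.6  0.6  0.4] T [ 0.02 -0.06 -0.01] -0.002 0.0
[10  8 43] [110.  42.]
[ 9  8 54] [107.  -3.]
[ 9  9 35] [110. -46.]
[10  9 66] [18. 19.]
[10 10 72] [ 14. -39.]
the job is handed in; nothing more can be done
None
```

Job handed in at about 42 s: all five chestnuts measured inside the punnet, the scoop flat and centred on the plate, and the tare key pushed to its stop and let go; the bystanders' final positions were not re-measured, and sign-off returned no verdict.

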